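# Change over an interlocked supply box

## Robot

A 7-joint arm with a two-finger parallel gripper is mounted at the origin on a cart in front of the work surface, level with it; the furniture and walls round the work are solid. World frame = base frame: x ahead of the robot, y to its left, z up, the work surface at z = 0. Lengths are in m, angles in rad, forces in N, time in s.
With the tool pointing down it reaches from about 0.425 to 0.925 m from the base axis. Payload 6.8 kg.
Tool frame: the origin (TCP) lies at the very end of the fingers, on their centre line; the grasp point (between the pads) lies 19 mm behind it; z points along the fingers, y is the line along which they close (so a half turn about z gives the same grasp; the last joint's range is limited). The gripper opens to 85 mm and grips with 20 to 120 N. Pads are 22 mm wide; open, the fingers measure 114 mm over their backs; the gripper's body (76 mm by 85 mm) begins 54 mm behind the grasp point. The pads swing forward as they close: fully open they stand 13 mm farther back than shut.
Start: joints at [1.174, 0.477, 0.022, 1.555, -0.011, 1.109, -0.083], TCP at [0.192, -0.647, 0.231] pointing down, gripper open.
Joint ranges: [-2.96, 2.96], [-0.34, 2.1], [-1.41, 1.46], [0.24, 2.44], [-1.37, 4.51], [0.17, 1.92], [-2.96, 2.96]. Speed limits (rad/s): [2.39, 2.39, 3.14, 3.14, 3.14, 3.14, 3.14].

## Interface

Orientations are given as a unit quaternion [w, x, y, z].
In Python, from station import * gives the robot as it stands.
- The arm moves only by the tool jog_arm, never from a script. Its argument "moves" is one flat list of numbers, 7 for each row, row after row: the shift along the tool's x, y, z normalised to -1 to 1, where 1 is 20 mm, then the turn, a rotation vector about the tool's x, y, z normalised to -1 to 1, where 1 is 4 degrees, then the opening, from 0 (shut) to 1 (fully open). In form: [x, y, z, rx, ry, rz, claw, x, y, z, rx, ry, rz, claw, ...]. A call has exactly 8 rows; each row shifts and turns the commanded pose from where the row before left it, along the tool's axes as they then stand; what a row does not reach is not made up. A row lasts 1/12 s, in which the tool goes at most 41.7 mm and 7.16 degrees, less where a joint would pass 70% of its speed; a pose out of reach is approached as far as the arm can. A call with a number of a shift or a turn outside -1 to 1 is refused whole. A call with a gripper value outside its range is refused whole. The fingers move at their own pace and stop on an object; "grip_force" is the grip in N (left out, the last holds). Time passes only in rows, so rows that do not move let the fingers close, or fill a call up. It gives the time, the measured TCP pose, the force, the opening and the grip force at its end, in the units of the state.
- get_obs(): the state, without advancing time (a new reading comes with each control period).
- read_camera(name): name is "scene" or "top" or "wrist"; returns a dict with "color" (384x512x3 uint8, blue, green, red), "fx", "fy", "cx", "cy" (pixels), "rvec" (rotation vector, rad) and "tvec" (3), from world to camera coordinates, as OpenCV has them. Camera axes: x right, y down, z forward; pixel columns grow to the right and rows downward; lengths in m; the calibration is good to about 2 mm. A picture is of the moment at which its call begins. There is no depth.
- hand_in(): hands the job in; it is judged then, once.
The state is a dict: "t": time; "q": joint angles; "joint_vel": joint speeds; "joint_torque": joint torques, N m; "eef_pos": TCP position; "tool_rot": TCP orientation; "contact_force": force on the tool from outside, world axes, zero at the start; "torque": the same for the moment, N m; "gripper_width": opening from 0.0 (shut) to 1.0 (fully open); "grasp_force": force on a finger pad.
Only numpy, scipy, OpenCV 4.12 (cv2) and the standard library are available. Lean on these libraries where they do the work, as an engineer would, in place of code of your own. Each camera call takes 0.05 s, during which the arm holds its last target. There are 200 camera calls.

## Task

Change the supply over on the sloping switch box: the short selector knob must go from its single-bar mark to its double-bar mark, as far as it will go. The two controls are interlocked, so first turn the long isolator handle anticlockwise to off, until you feel its plate meet the sprung stop post, without forcing the post back; then turn the selector across, and then turn the isolator all the way back clockwise to on. Let go of both handles and do not disturb the bottles and the vial.

Things in the scene. Friction and masses are not known exactly. Their poses are not given: they have to be found in the camera images.
- box: Grey switch box with a sloping front, footprint 140 x 250 mm, 102 mm high at the back; it stands fixed. Origin: middle of its underside. The robot need not touch it.
- panel: White control panel on the box, 160 mm up the slope by 262 mm wide. Origin: middle of its face; x points up the slope, y left along the face, z square out of it, leaning 25 degrees from vertical towards the robot: the tool must lean as much. Apart from the two handles and their bosses nothing on it stands over 19 mm above the face.
- isolator_grip (a point): On the isolator's axis, 41 mm above the panel's face, 55 mm left of the panel's middle; axes as the panel's. Black bar handle centred on the axis, 66 mm long, 14 mm wide, from 25 to 51 mm above the face, on a round boss 32 mm across.
- selector_grip (a point): On the selector's axis, 41 mm above the panel's face, 55 mm right of the panel's middle; axes as the panel's. Black bar knob centred on the axis, 40 mm long, 10 mm wide, from 25 to 49 mm above the face, on a boss 26 mm across.
- isolator (a joint): Isolator angle (rad), anticlockwise positive. 0 = fully on, an end of travel, the start. Its bar lies at angle - 0.663 rad from the panel's x axis. Fully off is where the edge of the steel sector plate on its shaft (60 mm radius, 13 mm above the face) meets the stop post: between 1.15 and 1.65 rad, differing from box to box, to be felt. Stays where left; turns at about 0.16 N m.
- selector (a joint): Selector angle (rad), anticlockwise positive: 0 = single-bar mark, the start; 1.08 = double-bar mark; both ends of travel. Its bar lies at angle - 0.54 rad from the panel's x axis. Its pins (15 mm high) jam on the sector plate unless the isolator is within 0.05 rad of touching the post, and hold the isolator unless it is within 0.04 rad of an end. Stays where left; turns at about 0.06 N m.
- stop_post: Sprung steel post 10 mm thick, 19 mm high, on the panel up and left of the isolator, 45 mm from its axis; the stop for the sector plate. It gives 1 mm for every 2 N: first touch is fully off; past that the torque on the handle grows by about 4 N m per rad, and 10 N on the post (0.11 rad too far) is too much. Origin: its foot on the panel's face.
- amber_bottle: Brown bottle with black cap, 57 mm across, 115 mm high, standing loose; leave alone. Origin: middle of its underside.
- white_bottle: White plastic bottle with white cap, 52 mm across, 98 mm high, standing loose; leave alone. Origin: middle of its underside.
- vial: Small brown vial with blue cap, 17 mm across, 46 mm high, standing loose; leave alone. Origin: middle of its underside.

How it is judged:
On the way, in this order (a step that is already met when the one before it is completed fails the run):
1. the isolator has been turned off (value of joint isolator above 1.05 rad), for 0.1 s.
2. with the isolator off, the selector has been turned to its other position (value of joint selector above 1 rad and value of joint isolator above 1.05 rad), for 0.1 s.
At the end, for the whole second after the job is handed in: The selector is at its double-bar end (over 1.0 of 1.08 rad), the isolator is back on (under 0.12 rad), both at rest (value of joint isolator below 0.12 rad and value of joint selector above 1 rad and velocity of joint isolator between -0.05 and 0.05 rad/s and velocity of joint selector between -0.05 and 0.05 rad/s); the robot touches nothing.
It fails at once if a bottle or the vial was shifted by more than 2 cm (distance of any of amber_bottle, white_bottle, vial from where it was at the start of the episode above 0.02 m).
It fails at once if the isolator was forced against its stop post (more than 10 N on the post) (contact force between stop_post and anything else above 10 N).
It also fails if it takes over 72 s, if anything falls off the work surface, if the arm or the gripper's body presses on something with over 40 N, if the wrist force passes 120 N, or if a joint passes its speed limit or range.

## Working session

There is one attempt and no reset: what is moved stays moved. The work goes in short steps, Python scripts to look and compute and a tool call to move; the robot and the scene stay as the last step left them, time stands still between calls to the robot, and variables do not carry over. Pictures are saved under pics/ and viewed, at most 10 in all, crops included, and the job is handed in when it is done.

Besides the shell and the picture viewer there is one more tool, called after "Call:" as name(argument=value, ...) on one line, values as JSON. jog_arm: Moves the arm, as the interface text tells. Scaled input: -1 to 1 covers 20 mm each way for a shift and 4 degrees each way for a turn. Its arguments: {"type":"object","properties":{"moves":{"type":"array"},"grip_force":{"type":"number"}},"required":["moves"]}

```bash
mkdir -p pics; ls; python3 - <<'E'
from station import *
import cv2
o=get_obs(); print(o)
for n in("scene","top"):
    c=read_camera(n); cv2.imwrite(f"pics/{n}0.png",c["color"]); print(n,{k:v for k,v in c.items() if k!="color"})
E
```

```text
pics
{'t': 0.0, 'q': array([ 1.17389328,  0.47783359,  0.02234627,  1.55644958, -0.0114913 ,
        1.10929983, -0.08311196]), 'joint_vel': array([-0.00062346, -0.00158354,  0.00041695, -0.00038355, -0.00162165,
       -0.00022878,  0.00016156]), 'joint_torque': array([-9.08480924e-04, -5.96445501e+01,  1.60772312e+00, -2.81192994e+01,
        1.24822560e-02,  9.51316586e-03, -5.59647518e-06]), 'eef_pos': array([ 0.19205359, -0.64648257,  0.23030418]), 'tool_rot': array([-9.07484421e-04,  9.89591218e-01,  1.43903978e-01, -2.07968296e-04]), 'contact_force': array([ 0.09006007, -0.25343045,  0.11106803]), 'torque': array([-0.06639693, -0.07035085,  0.05620218]), 'grasp_force': 0.0, 'gripper_width': 1.000414348615505}
scene {'fx': 361.24711668585263, 'fy': 361.24711668585263, 'cx': 251.96325390390592, 'cy': 193.54547957931123, 'rvec': array([ 1.00790233, -2.09290813,  1.3148868 ]), 'tvec': array([0.32485148, 0.25348786, 0.83000885])}
top {'fx': 367.2417004799153, 'fy': 367.2417004799153, 'cx': 252.444101665284, 'cy': 189.61102432042648, 'rvec': array([ 2.14428398, -2.20184786,  0.12907107]), 'tvec': array([-0.00595536,  0.53670045,  1.02322387])}
```

View pics/scene0.png

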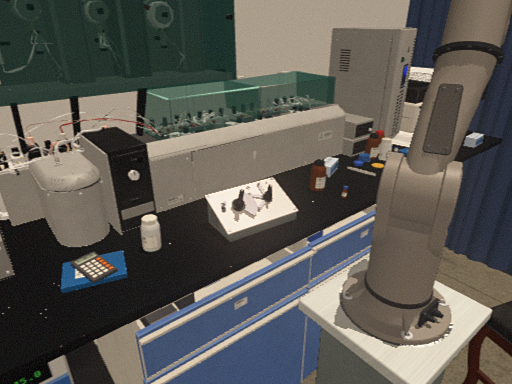

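View pics/top0.png

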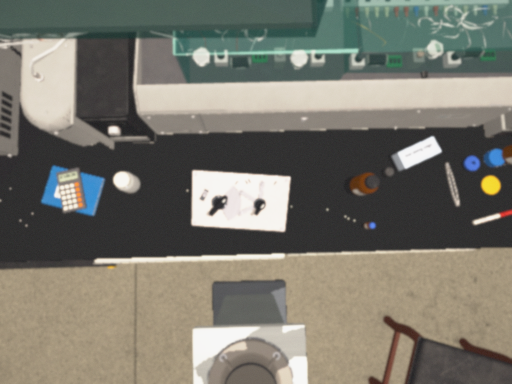

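The top view shows the white panel at about (192-290, 170-231): isolator bar at (217,206), selector at (260,207), white bottle (126,181), amber bottle (365,184), vial (371,225).

```bash
cat > h.py <<'E'
import cv2, numpy as np
from scipy.spatial.transform import Rotation as R
from scipy.optimize import least_squares
def P(c): return np.array([[c["fx"],0,c["cx"]],[0,c["fy"],c["cy"]],[0,0,1.]])
def proj(c,X): return cv2.projectPoints(np.asarray(X,float).reshape(-1,1,3),c["rvec"],c["tvec"],P(c),None)[0].reshape(-1,2)
def panelR(yaw): return R.from_euler('z',yaw)*R.from_euler('y',-np.radians(25))
E
python3 - <<'E'
from station import *
from h import *
cs={n:read_camera(n) for n in("scene","top")}
roi={"scene":(200,170,305,245),"top":(180,160,300,240)}
quads={}
for n,c in cs.items():
    x0,y0,x1,y1=roi[n]; im=c["color"][y0:y1,x0:x1]
    hsv=cv2.cvtColor(im,cv2.COLOR_BGR2HSV)
    m=((hsv[...,2]>175)&(hsv[...,1]<40)).astype(np.uint8)
    if n=="top": pass
    ct=max(cv2.findContours(m,cv2.RETR_EXTERNAL,cv2.CHAIN_APPROX_NONE)[0],key=cv2.contourArea)
    h=cv2.convexHull(ct)
    q=cv2.approxPolyN(h,4,ensure_convex=True).reshape(-1,2)+[x0,y0]
    quads[n]=q.astype(float); print(n,q.tolist(),cv2.contourArea(h))
    big=cv2.resize(im,None,fx=5,fy=5,interpolation=cv2.INTER_CUBIC)
    cv2.imwrite(f"pics/{n}_z.png",big)
C=np.array([[.08,.131,0],[.08,-.131,0],[-.08,-.131,0],[-.08,.131,0]])
def match(pr,q):
    return [q[np.argmin(np.linalg.norm(q-p,axis=1))]-p for p in pr]
def f(v,ns=("scene","top")):
    X=panelR(v[3]).apply(C)+v[:3]
    return np.concatenate([np.ravel(match(proj(cs[n],X),quads[n])) for n in ns])
K=cs["top"]
# start: cast ray of quad centre onto z=.07
Rm=cv2.Rodrigues(K["rvec"])[0]; d=Rm.T@np.linalg.inv(P(K))@np.r_[quads["top"].mean(0),1]; o=-Rm.T@K["tvec"]
p0=o+d*(.072-o[2])/d[2]
for ns in(("scene","top"),("top",)):
    s=least_squares(f,np.r_[p0,0.],args=(ns,),x_scale=[.01,.01,.01,.1]); print(s.x,np.round(s.fun,1))
E
```

```text
scene [[297, 210], [228, 233], [205, 195], [272, 177]] 2886.0
top [[290, 176], [285, 231], [191, 225], [192, 169]] 5344.5
[ 0.5018159   0.01653526  0.06802432 -0.09155867] [ 1.2  0.5 -0.1  0.7 -1.1  0.   0.3 -0.8 -0.2 -0.8  0.  -0.2  0.5  0.5
 -0.7  0.5]
[ 0.50101563  0.01660091  0.07797195 -0.09310047] [ 0.3 -0.4 -0.4 -0.1  0.2  0.1 -0.1  0.4]
```

View pics/top_z.png

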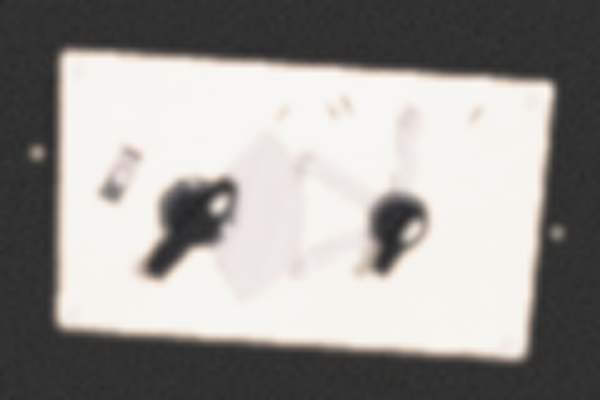

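The zoom shows the isolator bar pointing lower left at (217,206), its pale sector plate to the right, the stop post near (204,195), and the selector at (260,206). The panel pose is solved at about (0.502, 0.0165, 0.072) with yaw -0.092.

```bash
cat >> h.py <<'E'
p0=np.array([.5015,.0165,.072]); YAW=-.092
def setp():
    return p0,panelR(YAW)
def tgt(which,ang,h):
    """TCP pose; which iso/sel, joint angle, TCP height over the face; tool x = -bar direction"""
    p,Rp=setp(); s,off=(.055,-.663) if which=="iso" else (-.055,-.54)
    a=ang+off+np.pi
    Rl=R.from_euler('z',a)*R.from_euler('x',np.pi)
    return p+Rp.apply([0,s,h]), Rp*Rl
def Rt(o): w=o["tool_rot"]; return R.from_quat([*w[1:],w[0]])
def delta(o,t):
    """shift in tool units (20mm), rotvec in tool units (4deg) from now to t"""
    r=Rt(o)
    return np.round(r.inv().apply(t[0]-o["eef_pos"])/.02,2), np.round(np.degrees((r.inv()*t[1]).as_rotvec())/4,2)
E
python3 - <<'E'
from station import *
from h import *
o=get_obs(); r=Rt(o)
t=tgt("iso",0,.13); print("hover",t[0],t[1].as_matrix().round(3).tolist()); W=np.array([.44,-.36,.31])
print(r.inv().apply(W-o["eef_pos"])/.02, r.inv().apply(t[0]-W)/.02, delta(o,t)[1])
E
```

```text
hover [0.45184483 0.07631479 0.18982001] [[-0.655, 0.628, 0.421], [0.679, 0.734, -0.039], [-0.333, 0.26, -0.906]]
[ 15.96337287 -10.21683457  -3.95602242] [  6.78106126 -20.73679363   6.03223964] [ -7.48   1.04 -29.49]
```

Call:
jog_arm(moves=[1,-0.64,-0.25,0,0,0,1,1,-0.64,-0.25,0,0,0,1,1,-0.64,-0.25,0,0,0,1,1,-0.64,-0.25,0,0,0,1,1,-0.64,-0.25,0,0,0,1,1,-0.64,-0.25,0,0,0,1,1,-0.64,-0.25,0,0,0,1,1,-0.64,-0.25,0,0,0,1])

```text
t: 0.87
eef_pos: [0.317, -0.5023, 0.2714]
tool_rot: [-0.0, 0.99, 0.144, -0.0]
contact_force: [0.3, -0.1, 1.1]
gripper_width: 0.995
grasp_force: 0.0
```

Call:
jog_arm(moves=[1,-0.64,-0.25,0,0,0,1,1,-0.64,-0.25,0,0,0,1,1,-0.64,-0.25,0,0,0,1,1,-0.64,-0.25,0,0,0,1,1,-0.64,-0.25,0,0,0,1,1,-0.64,-0.25,0,0,0,1,1,-0.64,-0.25,0,0,0,1,1,-0.64,-0.25,0,0,0,1])

```text
t: 1.53
eef_pos: [0.4412, -0.3586, 0.3115]
tool_rot: [-0.0, 0.99, 0.144, -0.0]
contact_force: [1.0, 0.0, -0.8]
gripper_width: 1.001
grasp_force: 0.0
```

Call:
jog_arm(moves=[0.28,-0.86,0.25,0,0,0,1,0.28,-0.86,0.25,0,0,0,1,0.28,-0.86,0.25,0,0,0,1,0.28,-0.86,0.25,0,0,0,1,0.28,-0.86,0.25,0,0,0,1,0.28,-0.86,0.25,0,0,0,1,0.28,-0.86,0.25,0,0,0,1,0.28,-0.86,0.25,0,0,0,1])

```text
t: 2.2
eef_pos: [0.4442, -0.2141, 0.271]
tool_rot: [-0.0, 0.99, 0.144, -0.0]
contact_force: [0.6, 0.1, -0.8]
gripper_width: 0.997
grasp_force: 0.0
```

Call:
jog_arm(moves=[0.28,-0.86,0.25,0,0,0,1,0.28,-0.86,0.25,0,0,0,1,0.28,-0.86,0.25,0,0,0,1,0.28,-0.86,0.25,0,0,0,1,0.28,-0.86,0.25,0,0,0,1,0.28,-0.86,0.25,0,0,0,1,0.28,-0.86,0.25,0,0,0,1,0.28,-0.86,0.25,0,0,0,1])

```text
t: 2.87
eef_pos: [0.448, -0.0695, 0.2311]
tool_rot: [0.0, 0.99, 0.144, 0.0]
contact_force: [-0.1, -0.0, 0.0]
gripper_width: 0.999
grasp_force: 0.0
```

Call:
jog_arm(moves=[0.28,-0.86,0.25,0,0,0,1,0.28,-0.86,0.25,0,0,0,1,0.28,-0.86,0.25,0,0,0,1,0.28,-0.86,0.25,0,0,0,1,0.28,-0.86,0.25,0,0,0,1,0.28,-0.86,0.25,0,0,0,1,0.28,-0.86,0.25,0,0,0,1,0.28,-0.86,0.25,0,0,0,1])

```text
t: 3.53
eef_pos: [0.4518, 0.0751, 0.1911]
tool_rot: [0.0, 0.99, 0.144, 0.0]
contact_force: [0.1, 0.1, -0.1]
gripper_width: 0.997
grasp_force: 0.0
```

Call:
jog_arm(moves=[0,0,0,-0.234,0.032,-0.92,0.5,0,0,0,-0.234,0.032,-0.92,0.5,0,0,0,-0.234,0.032,-0.92,0.5,0,0,0,-0.234,0.032,-0.92,0.5,0,0,0,-0.234,0.032,-0.92,0.5,0,0,0,-0.234,0.032,-0.92,0.5,0,0,0,-0.234,0.032,-0.92,0.5,0,0,0,-0.234,0.032,-0.92,0.5])

```text
t: 4.2
eef_pos: [0.4519, 0.0743, 0.1913]
tool_rot: [0.063, 0.918, 0.392, 0.018]
contact_force: [0.0, 0.1, 1.0]
gripper_width: 0.499
grasp_force: 0.0
```

Call:
jog_arm(moves=[0,0,0,-0.234,0.032,-0.92,0.5,0,0,0,-0.234,0.032,-0.92,0.5,0,0,0,-0.234,0.032,-0.92,0.5,0,0,0,-0.234,0.032,-0.92,0.5,0,0,0,-0.234,0.032,-0.92,0.5,0,0,0,-0.234,0.032,-0.92,0.5,0,0,0,-0.234,0.032,-0.92,0.5,0,0,0,-0.234,0.032,-0.92,0.5])

```text
t: 4.87
eef_pos: [0.4519, 0.0744, 0.1913]
tool_rot: [0.121, 0.782, 0.61, 0.035]
contact_force: [-0.0, 0.4, -0.7]
gripper_width: 0.504
grasp_force: 0.0
```

Call:
jog_arm(moves=[0,0,0,-0.234,0.032,-0.92,0.5,0,0,0,-0.234,0.032,-0.92,0.5,0,0,0,-0.234,0.032,-0.92,0.5,0,0,0,-0.234,0.032,-0.92,0.5,0,0,0,-0.234,0.032,-0.92,0.5,0,0,0,-0.234,0.032,-0.92,0.5,0,0,0,-0.234,0.032,-0.92,0.5,0,0,0,-0.234,0.032,-0.92,0.5])

```text
t: 5.53
eef_pos: [0.4519, 0.0744, 0.1914]
tool_rot: [0.171, 0.592, 0.786, 0.049]
contact_force: [-0.4, 0.3, 0.1]
gripper_width: 0.498
grasp_force: 0.0
```

Call:
jog_arm(moves=[0,0,0,-0.234,0.032,-0.92,0.5,0,0,0,-0.234,0.032,-0.92,0.5,0,0,0,-0.234,0.032,-0.92,0.5,0,0,0,-0.234,0.032,-0.92,0.5,0,0,0,-0.234,0.032,-0.92,0.5,0,0,0,-0.234,0.032,-0.92,0.5,0,0,0,-0.234,0.032,-0.92,0.5,0,0,0,-0.234,0.032,-0.92,0.5])

```text
t: 6.2
eef_pos: [0.4518, 0.0743, 0.1913]
tool_rot: [0.209, 0.36, 0.907, 0.06]
contact_force: [-0.5, 0.2, 0.6]
gripper_width: 0.498
grasp_force: 0.0
```

```bash
python3 - <<'E'
from station import *
from h import *
o=get_obs(); print(o["q"].round(2),delta(o,tgt("iso",0,.13)))
c=read_camera("wrist"); cv2.imwrite("pics/w1.png",c["color"]); print({k:v for k,v in c.items() if k!="color"})
X=[tgt("iso",0,h)[0] for h in(0,.051)]+[tgt("sel",0,h)[0] for h in(0,.049)]
Rp=panelR(YAW); X+=[p0+Rp.apply(v) for v in[[.08,.131,0],[.08,-.131,0],[-.08,-.131,0],[-.08,.131,0]]]
print(proj(c,X).round(0).tolist())
E
```

```text
[ 0.18  0.03 -0.64  2.36  0.58  0.45 -0.12] (array([0.09, 0.06, 0.06]), array([-0.01,  0.04,  0.01]))
{'fx': 298.643407072753, 'fy': 298.643407072753, 'cx': 260.1288519930719, 'cy': 192.4041150517703, 'rvec': array([-2.36203938, -0.95699811, -0.6837182 ]), 'tvec': array([-0.38855203, -0.25560284,  0.04792459])}
[[260.0, 180.0], [260.0, 199.0], [176.0, 244.0], [161.0, 271.0], [373.0, 197.0], [175.0, 329.0], [66.0, 229.0], [273.0, 54.0]]
```

View pics/w1.png

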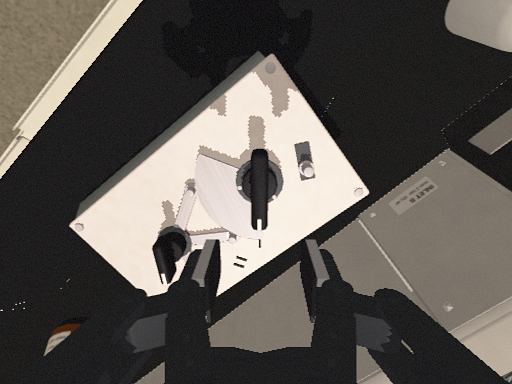

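The wrist view shows the isolator bar upright at column 260 (150-228), boss at (260,182), selector boss near (175,240), post at (307,170), panel corners at (368,192), (71,226) and (270,55).

```bash
python3 - <<'E'
from station import *
from h import *
c=read_camera("wrist")
im=c["color"]; g=im.min(2); 
m=(g>120).astype(np.uint8); m[240:]=0
ct=max(cv2.findContours(m,cv2.RETR_EXTERNAL,cv2.CHAIN_APPROX_NONE)[0],key=cv2.contourArea)
# right edge & corner picks: fit
C=np.array([[.08,.131,0],[-.08,-.131,0],[-.08,.131,0]])
q=np.array([[368,192],[71,226],[270,55.]])
f=lambda v:np.ravel(proj(c,panelR(v[3]).apply(C)+v[:3])-q)
s=least_squares(f,[*p0,YAW],x_scale=[.01,.01,.01,.1]); print(s.x,s.fun.round(1))
print(cv2.approxPolyN(cv2.convexHull(ct),6,ensure_convex=True).reshape(-1,2).tolist())
# dark boss/bar
d=(im.max(2)<70).astype(np.uint8)[140:235,225:300]; n,l,st,ce=cv2.connectedComponentsWithStats(d)
k=1+np.argmax(st[1:,4]); print(st[k]+[225,140,0,0,0],ce[k]+[225,140])
E
```

```text
[ 0.50426568  0.01446196  0.06261491 -0.0797315 ] [ 0.   0.4  0.2 -0.1 -0.2 -0.2]
[[301, 92], [371, 193], [302, 239], [84, 239], [69, 224], [273, 52]]
[ 242  149   37   81 1719] [259.76730657 184.93949971]
```

Call:
jog_arm(moves=[0.01,0,0.65,0,0,0,0.5,0.01,0,0.65,0,0,0,0.5,0.01,0,0.65,0,0,0,0.5,0.01,0,0.65,0,0,0,0.5,0.01,0,0.65,0,0,0,0.5,0.01,0,0.65,0,0,0,0.5,0.01,0,0.65,0,0,0,0.5,0.01,0,0.65,0,0,0,0.5])

```text
t: 6.97
eef_pos: [0.4954, 0.0713, 0.0961]
tool_rot: [0.209, 0.362, 0.906, 0.06]
contact_force: [-0.0, 0.2, 0.2]
gripper_width: 0.499
grasp_force: 0.0
```

```bash
sed -i 's/^p0=.*/p0=np.array([.502,.016,.070]); YAW=-.09/' h.py; python3 - <<'E'
from station import *
from h import *
o=get_obs(); print(o["q"].round(2),delta(o,tgt("iso",0,.025)),o["contact_force"],o["torque"])
c=read_camera("wrist"); cv2.imwrite("pics/w2.png",c["color"])
E
```

```text
[ 0.03  0.3  -0.48  2.37  1.27  0.36 -0.78] (array([0.04, 0.  , 0.17]), array([-0.03,  0.05, -0.1 ])) [-0.01297828  0.22323145  0.24401554] [0.02026672 0.40655551 0.01353968]
```

View pics/w2.png

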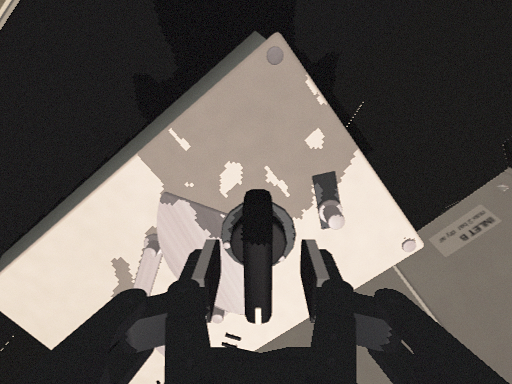

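The fingers straddle the bar evenly (bar at column 258, fingers at 205 and 315), and the post at (333,220) is clear.

Call:
jog_arm(moves=[0.04,0,0.1,0,0,0,0.4,0,0,0,0,0,0,0.3,0,0,0,0,0,0,0.2,0,0,0,0,0,0,0.1,0,0,0,0,0,0,0,0,0,0,0,0,0,0,0,0,0,0,0,0,0,0,0,0,0,0,0,0], grip_force=50)

```text
t: 7.68
eef_pos: [0.4944, 0.071, 0.0949]
tool_rot: [0.209, 0.362, 0.907, 0.06]
contact_force: [-6.7, -1.5, 6.5]
gripper_width: 0.152
grasp_force: 49.7
```

```bash
cat > st.py <<'E'
from station import *
from h import *
import sys
w=sys.argv[1]
o=get_obs(); n=panelR(YAW).apply([0,0,1]); p,Rp=setp()
x=Rp.inv().apply(Rt(o).apply([1,0,0])); a=np.arctan2(-x[1],-x[0])+(.663 if w=="iso" else .54)
print("t",o["t"].__round__(2),"q",o["q"].round(2),"ang %.3f"%a,"Mn %.3f"%(o["torque"]@n),"Fpanel",Rp.inv().apply(o["contact_force"]).round(1),"M",Rp.inv().apply(o["torque"]).round(2),
"pos",(Rp.inv().apply(o["eef_pos"]-p)*1000).round(1),"tilt",Rp.inv().apply(Rt(o).apply([0,0,1])).round(3),"w",round(o["gripper_width"],3),o["grasp_force"])
E
python3 st.py iso
```

```text
t 7.68 q [ 0.02  0.3  -0.48  2.37  1.28  0.36 -0.79] ang -0.005 Mn 0.021 Fpanel [-3.2 -2.1  8.7] M [-0.45  1.01  0.02] pos [-0.8 54.1 27.8] tilt [ 0.002 -0.005 -1.   ] w 0.152 49.705138206481934
```

Call:
jog_arm(moves=[0,0,0,0,0,-0.7,0,0,0,0,0,0,-0.7,0,0,0,0,0,0,-0.7,0,0,0,0,0,0,-0.7,0,0,0,0,0,0,-0.7,0,0,0,0,0,0,-0.7,0,0,0,0,0,0,-0.7,0,0,0,0,0,0,-0.7,0])

```text
t: 8.35
eef_pos: [0.4948, 0.0717, 0.0951]
tool_rot: [0.217, 0.178, 0.96, 0.018]
contact_force: [-4.7, 0.2, 4.3]
gripper_width: 0.152
grasp_force: 49.4
```

```bash
python3 st.py iso
```

```text
t 8.35 q [ 0.04  0.3  -0.5   2.37  1.28  0.37 -0.4 ] ang 0.388 Mn -0.257 Fpanel [-2.5 -0.2  5.9] M [ 0.01  0.93 -0.26] pos [-0.4 54.8 27.9] tilt [ 0.002 -0.003 -1.   ] w 0.152 49.41198706626892
```

Call:
jog_arm(moves=[0,0,0,0,0,-0.8,0,0,0,0,0,0,-0.8,0,0,0,0,0,0,-0.8,0,0,0,0,0,0,-0.8,0,0,0,0,0,0,-0.8,0,0,0,0,0,0,-0.8,0,0,0,0,0,0,-0.8,0,0,0,0,0,0,-0.8,0])

```text
t: 9.02
eef_pos: [0.495, 0.0726, 0.0951]
tool_rot: [0.215, -0.04, 0.975, -0.029]
contact_force: [-3.8, 2.3, 2.7]
gripper_width: 0.149
grasp_force: 49.2
```

```bash
python3 st.py iso
```

```text
t 9.02 q [ 0.07  0.31 -0.53  2.36  1.29  0.37  0.05] ang 0.836 Mn -0.279 Fpanel [-2.5  2.   4.1] M [ 0.41  0.9  -0.28] pos [-0.3 55.8 27.9] tilt [ 0.002 -0.002 -1.   ] w 0.149 49.18409764766693
```

Call:
jog_arm(moves=[0,0,0,0,0,-0.6,0,0,0,0,0,0,-0.6,0,0,0,0,0,0,-0.5,0,0,0,0,0,0,-0.5,0,0,0,0,0,0,-0.4,0,0,0,0,0,0,-0.3,0,0,0,0,0,0,-0.2,0,0,0,0,0,0,-0.1,0])

```text
t: 9.68
eef_pos: [0.4949, 0.0731, 0.095]
tool_rot: [0.211, -0.148, 0.965, -0.053]
contact_force: [-4.5, 3.1, 4.8]
gripper_width: 0.15
grasp_force: 49.5
```

```bash
python3 st.py iso
```

```text
t 9.68 q [ 0.08  0.31 -0.54  2.36  1.29  0.38  0.27] ang 1.058 Mn -0.208 Fpanel [-2.3  2.6  6.4] M [ 0.72  1.04 -0.21] pos [-0.5 56.2 27.8] tilt [ 0.002 -0.001 -1.   ] w 0.15 49.45703387260437
```

Call:
jog_arm(moves=[0,0,0,0,0,-0.14,0,0,0,0,0,0,-0.14,0,0,0,0,0,0,-0.14,0,0,0,0,0,0,-0.14,0,0,0,0,0,0,-0.14,0,0,0,0,0,0,-0.14,0,0,0,0,0,0,-0.14,0,0,0,0,0,0,-0.14,0])

```text
t: 10.35
eef_pos: [0.4949, 0.0733, 0.095]
tool_rot: [0.209, -0.186, 0.958, -0.061]
contact_force: [-5.6, 4.3, 4.3]
gripper_width: 0.154
grasp_force: 49.5
```

```bash
python3 st.py iso
```

```text
t 10.35 q [ 0.08  0.31 -0.54  2.36  1.29  0.38  0.35] ang 1.136 Mn -0.143 Fpanel [-3.6  3.8  6.4] M [ 0.77  1.09 -0.14] pos [-0.5 56.4 27.9] tilt [ 0.002 -0.001 -1.   ] w 0.154 49.46473717689514
```

Call:
jog_arm(moves=[0,0,0,0,0,-0.1,0,0,0,0,0,0,-0.1,0,0,0,0,0,0,-0.1,0,0,0,0,0,0,-0.1,0,0,0,0,0,0,-0.1,0,0,0,0,0,0,-0.1,0,0,0,0,0,0,-0.1,0,0,0,0,0,0,-0.1,0])

```text
t: 11.02
eef_pos: [0.4948, 0.0734, 0.095]
tool_rot: [0.207, -0.212, 0.953, -0.066]
contact_force: [-5.2, 3.9, 3.4]
gripper_width: 0.153
grasp_force: 49.5
```

```bash
python3 st.py iso
```

```text
t 11.02 q [ 0.08  0.31 -0.55  2.36  1.29  0.38  0.4 ] ang 1.192 Mn -0.177 Fpanel [-3.5  3.4  5.4] M [ 0.76  1.15 -0.18] pos [-0.6 56.5 27.9] tilt [ 0.002 -0.    -1.   ] w 0.153 49.45759892463684
```

Call:
jog_arm(moves=[0,0,0,0,0,-0.1,0,0,0,0,0,0,-0.1,0,0,0,0,0,0,-0.1,0,0,0,0,0,0,-0.1,0,0,0,0,0,0,-0.1,0,0,0,0,0,0,-0.1,0,0,0,0,0,0,-0.1,0,0,0,0,0,0,-0.1,0])

```text
t: 11.68
eef_pos: [0.4948, 0.0734, 0.095]
tool_rot: [0.205, -0.239, 0.946, -0.072]
contact_force: [-5.7, 3.9, 3.6]
gripper_width: 0.153
grasp_force: 49.4
```

```bash
python3 st.py iso
```

```text
t 11.68 q [ 0.09  0.31 -0.55  2.36  1.29  0.38  0.46] ang 1.248 Mn -0.160 Fpanel [-3.9  3.4  5.8] M [ 0.82  1.18 -0.16] pos [-0.7 56.6 27.9] tilt [ 0.001 -0.    -1.   ] w 0.153 49.4485205411911
```

Call:
jog_arm(moves=[0,0,0,0,0,-0.1,0,0,0,0,0,0,-0.1,0,0,0,0,0,0,-0.1,0,0,0,0,0,0,-0.1,0,0,0,0,0,0,-0.1,0,0,0,0,0,0,-0.1,0,0,0,0,0,0,-0.1,0,0,0,0,0,0,-0.1,0])

```text
t: 12.35
eef_pos: [0.4947, 0.0736, 0.0949]
tool_rot: [0.203, -0.265, 0.939, -0.078]
contact_force: [-4.9, 4.1, 3.0]
gripper_width: 0.154
grasp_force: 49.4
```

```bash
python3 st.py iso
```

```text
t 12.35 q [ 0.09  0.31 -0.55  2.36  1.29  0.38  0.51] ang 1.304 Mn -0.187 Fpanel [-3.5  3.7  4.9] M [ 0.81  1.2  -0.19] pos [-0.7 56.7 27.9] tilt [ 0.001 -0.    -1.   ] w 0.154 49.447031021118164
```

Call:
jog_arm(moves=[0,0,0,0,0,-0.1,0,0,0,0,0,0,-0.1,0,0,0,0,0,0,-0.1,0,0,0,0,0,0,-0.1,0,0,0,0,0,0,-0.1,0,0,0,0,0,0,-0.1,0,0,0,0,0,0,0,0,0,0,0,0,0,0,0])

```text
t: 13.02
eef_pos: [0.4946, 0.0736, 0.0949]
tool_rot: [0.201, -0.285, 0.934, -0.082]
contact_force: [-5.3, 4.0, 3.8]
gripper_width: 0.154
grasp_force: 49.4
```

```bash
python3 st.py iso
```

```text
t 13.02 q [ 0.09  0.31 -0.55  2.36  1.29  0.38  0.55] ang 1.346 Mn -0.140 Fpanel [-3.5  3.6  5.8] M [ 0.92  1.22 -0.14] pos [-0.8 56.7 27.8] tilt [ 0.001 -0.    -1.   ] w 0.154 49.42658185958862
```

Call:
jog_arm(moves=[0,0,0,0,0,-0.1,0,0,0,0,0,0,-0.1,0,0,0,0,0,0,-0.1,0,0,0,0,0,0,-0.1,0,0,0,0,0,0,-0.1,0,0,0,0,0,0,-0.1,0,0,0,0,0,0,-0.1,0,0,0,0,0,0,0,0])

```text
t: 13.68
eef_pos: [0.4946, 0.0737, 0.0949]
tool_rot: [0.199, -0.308, 0.926, -0.087]
contact_force: [-5.6, 4.8, 3.8]
gripper_width: 0.15
grasp_force: 49.4
```

```bash
python3 st.py iso
```

```text
t 13.68 q [ 0.09  0.31 -0.56  2.36  1.29  0.38  0.6 ] ang 1.395 Mn -0.123 Fpanel [-3.9  4.3  6. ] M [ 0.99  1.29 -0.12] pos [-0.8 56.8 27.9] tilt [ 0.001  0.    -1.   ] w 0.15 49.436867237091064
```

Call:
jog_arm(moves=[0,0,0,0,0,-0.1,0,0,0,0,0,0,-0.1,0,0,0,0,0,0,-0.1,0,0,0,0,0,0,-0.1,0,0,0,0,0,0,-0.1,0,0,0,0,0,0,-0.1,0,0,0,0,0,0,-0.1,0,0,0,0,0,0,0,0])

```text
t: 14.35
eef_pos: [0.4945, 0.0738, 0.0948]
tool_rot: [0.197, -0.331, 0.918, -0.091]
contact_force: [-5.6, 4.5, 2.4]
gripper_width: 0.153
grasp_force: 49.4
```

```bash
python3 st.py iso
```

```text
t 14.35 q [ 0.09  0.31 -0.56  2.36  1.3   0.38  0.65] ang 1.444 Mn -0.096 Fpanel [-4.4  4.   4.7] M [ 1.02  1.32 -0.1 ] pos [-1.  56.9 27.8] tilt [ 0.001  0.    -1.   ] w 0.153 49.44113731384277
```

Call:
jog_arm(moves=[0,0,0,0,0,0,0,0,0,0,0,0,-0.1,0,0,0,0,0,0,-0.1,0,0,0,0,0,0,-0.1,0,0,0,0,0,0,-0.1,0,0,0,0,0,0,-0.1,0,0,0,0,0,0,-0.1,0,0,0,0,0,0,-0.1,0])

```text
t: 15.02
eef_pos: [0.4945, 0.0739, 0.0948]
tool_rot: [0.194, -0.353, 0.91, -0.096]
contact_force: [-6.1, 5.7, 2.3]
gripper_width: 0.156
grasp_force: 49.4
```

```bash
python3 st.py iso
```

```text
t 15.02 q [ 0.1   0.31 -0.56  2.36  1.3   0.38  0.7 ] ang 1.493 Mn -0.183 Fpanel [-5.   5.1  4.8] M [ 1.03  1.35 -0.18] pos [-1.  57.  27.9] tilt [ 0.001  0.    -1.   ] w 0.156 49.42231893539429
```

Call:
jog_arm(moves=[0,0,0,0,0,0,0,0,0,0,0,0,0,0,0,0,0,0,0,0,0,0,0,0,0,0,-0.1,0,0,0,0,0,0,-0.1,0,0,0,0,0,0,-0.1,0,0,0,0,0,0,-0.1,0,0,0,0,0,0,-0.1,0])

```text
t: 15.68
eef_pos: [0.4944, 0.0739, 0.0948]
tool_rot: [0.193, -0.369, 0.904, -0.099]
contact_force: [-6.2, 5.9, 2.5]
gripper_width: 0.152
grasp_force: 49.4
```

```bash
python3 st.py iso
```

```text
t 15.68 q [ 0.1   0.31 -0.56  2.36  1.3   0.39  0.73] ang 1.528 Mn -0.216 Fpanel [-5.   5.3  5.1] M [ 1.04  1.4  -0.22] pos [-1.1 57.  27.8] tilt [ 0.001  0.001 -1.   ] w 0.152 49.4266015291214
```

Call:
jog_arm(moves=[0,0,0,0,0,0,0,0,0,0,0,0,0,0,0,0,0,0,0,0,0,0,0,0,0,0,0,0,0,0,0,0,0,-0.1,0,0,0,0,0,0,-0.1,0,0,0,0,0,0,-0.1,0,0,0,0,0,0,-0.1,0])

```text
t: 16.35
eef_pos: [0.4944, 0.074, 0.0948]
tool_rot: [0.191, -0.381, 0.899, -0.102]
contact_force: [-6.2, 4.7, 3.8]
gripper_width: 0.152
grasp_force: 49.4
```

```bash
python3 st.py iso
```

```text
t 16.35 q [ 0.1   0.31 -0.57  2.36  1.3   0.39  0.76] ang 1.556 Mn -0.140 Fpanel [-4.4  4.1  6.2] M [ 1.08  1.46 -0.14] pos [-1.1 57.1 27.9] tilt [ 0.001  0.001 -1.   ] w 0.152 49.43549931049347
```

```bash
cat >> st.py <<'E'
L=[]
for i in range(6):
    read_camera("top"); L.append(get_obs()["torque"]@n)
print("avg %.3f"%np.mean(L),np.round(L,3))
E
python3 st.py iso
```

```text
t 16.35 q [ 0.1   0.31 -0.57  2.36  1.3   0.39  0.76] ang 1.556 Mn -0.140 Fpanel [-4.4  4.1  6.2] M [ 1.08  1.46 -0.14] pos [-1.1 57.1 27.9] tilt [ 0.001  0.001 -1.   ] w 0.152 49.43549931049347
avg -0.112 [-0.111 -0.115 -0.149 -0.1   -0.087 -0.112]
```

Call:
jog_arm(moves=[0,0,0,0,0,0,0,0,0,0,0,0,0,0,0,0,0,0,0,0,0,0,0,0,0,0,0,0,0,0,0,0,0,-0.1,0,0,0,0,0,0,-0.1,0,0,0,0,0,0,-0.1,0,0,0,0,0,0,-0.1,0])

```text
t: 17.32
eef_pos: [0.4943, 0.074, 0.0947]
tool_rot: [0.19, -0.394, 0.893, -0.105]
contact_force: [-5.7, 4.5, 3.3]
gripper_width: 0.153
grasp_force: 49.4
```

```bash
python3 st.py iso
```

```text
t 17.32 q [ 0.1   0.31 -0.57  2.36  1.3   0.39  0.79] ang 1.584 Mn -0.211 Fpanel [-4.1  4.   5.5] M [ 1.11  1.38 -0.21] pos [-1.2 57.1 27.8] tilt [ 0.001  0.001 -1.   ] w 0.153 49.440584778785706
avg -0.114 [-0.139 -0.125 -0.072 -0.176 -0.073 -0.103]
```

Still only friction; no post contact yet.

Call:
jog_arm(moves=[0,0,0,0,0,0,0,0,0,0,0,0,0,0,0,0,0,0,0,0,0,0,0,0,0,0,0,0,0,0,0,0,0,-0.1,0,0,0,0,0,0,-0.1,0,0,0,0,0,0,-0.1,0,0,0,0,0,0,-0.1,0])

```text
t: 18.28
eef_pos: [0.4943, 0.074, 0.0947]
tool_rot: [0.188, -0.406, 0.888, -0.107]
contact_force: [-5.6, 4.9, 3.7]
gripper_width: 0.151
grasp_force: 49.4
```

```bash
python3 st.py iso
```

```text
t 18.28 q [ 0.1   0.31 -0.57  2.36  1.3   0.39  0.82] ang 1.612 Mn -0.161 Fpanel [-3.9  4.4  5.9] M [ 1.1   1.47 -0.16] pos [-1.2 57.1 27.8] tilt [ 0.001  0.001 -1.   ] w 0.151 49.446861147880554
avg -0.109 [-0.137 -0.102 -0.089 -0.136 -0.094 -0.095]
```

Call:
jog_arm(moves=[0,0,0,0,0,0,0,0,0,0,0,0,0,0,0,0,0,0,0,0,0,0,0,0,0,0,0,0,0,0,0,0,0,-0.1,0,0,0,0,0,0,-0.1,0,0,0,0,0,0,-0.1,0,0,0,0,0,0,-0.1,0])

```text
t: 19.25
eef_pos: [0.4943, 0.0741, 0.0947]
tool_rot: [0.187, -0.419, 0.882, -0.11]
contact_force: [-6.6, 4.7, 2.7]
gripper_width: 0.153
grasp_force: 49.5
```

```bash
python3 st.py iso; python3 - <<'E'
from station import *
from h import *
c=read_camera("wrist"); cv2.imwrite("pics/w3.png",c["color"])
E
```

```text
t 19.25 q [ 0.1   0.31 -0.57  2.36  1.3   0.39  0.85] ang 1.639 Mn -0.279 Fpanel [-5.2  4.1  5.4] M [ 1.07  1.47 -0.28] pos [-1.2 57.2 27.8] tilt [ 0.001  0.001 -1.   ] w 0.153 49.537049531936646
avg -0.198 [-0.247 -0.2   -0.15  -0.209 -0.195 -0.187]
```

View pics/w3.png

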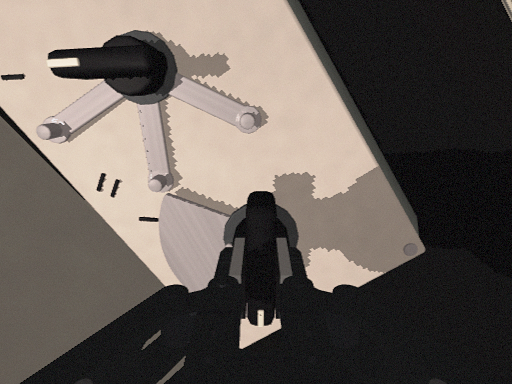

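The wrist view shows the sector plate swung round to the left of the boss and the selector at (145,65) with its bar pointing left, and the average torque has stepped from -0.11 to -0.20, so the plate is just on the post (about 0.02 rad past first touch). Releasing.

Call:
jog_arm(moves=[0,0,0,0,0,0,0.4,0,0,0,0,0,0,0.4,0,0,0,0,0,0,0.4,0,0,0,0,0,0,0.4,0,0,-0.8,0,0,0,0.4,0,0,-0.8,0,0,0,0.4,0,0,-0.8,0,0,0,0.4,0,0,-0.8,0,0,0,0.4])

```text
t: 20.27
eef_pos: [0.4677, 0.0741, 0.153]
tool_rot: [0.186, -0.417, 0.882, -0.112]
contact_force: [-0.1, -0.4, 0.0]
gripper_width: 0.401
grasp_force: 0.0
```

```bash
python3 - <<'E'
from station import *
from h import *
o=get_obs(); print(o["q"].round(2),o["torque"],delta(o,tgt("sel",0,.092)))
E
```

```text
[ 0.21  0.15 -0.68  2.36  0.87  0.42  1.24] [0.03196265 0.39566562 0.03662298] (array([ 4.52, -3.11,  0.01]), array([-0.07, -0.  , 21.69]))
```

Call:
jog_arm(moves=[0.565,-0.39,0,0,0,0,0.4,0.565,-0.39,0,0,0,0,0.4,0.565,-0.39,0,0,0,0,0.4,0.565,-0.39,0,0,0,0,0.4,0.565,-0.39,0,0,0,0,0.4,0.565,-0.39,0,0,0,0,0.4,0.565,-0.39,0,0,0,0,0.4,0.565,-0.39,0,0,0,0,0.4])

```text
t: 20.93
eef_pos: [0.4588, -0.0362, 0.1534]
tool_rot: [0.186, -0.417, 0.882, -0.112]
contact_force: [1.1, 0.1, 0.4]
gripper_width: 0.405
grasp_force: 0.0
```

Call:
jog_arm(moves=[0,0,0,0,0,0.904,0.4,0,0,0,0,0,0.904,0.4,0,0,0,0,0,0.904,0.4,0,0,0,0,0,0.904,0.4,0,0,0,0,0,0.904,0.4,0,0,0,0,0,0.904,0.4,0,0,0,0,0,0.904,0.4,0,0,0,0,0,0.904,0.4])

```text
t: 21.6
eef_pos: [0.4588, -0.0356, 0.1533]
tool_rot: [0.208, -0.182, 0.959, -0.062]
contact_force: [0.0, -0.7, -0.4]
gripper_width: 0.402
grasp_force: 0.0
```

Call:
jog_arm(moves=[0,0,0,0,0,0.904,0.4,0,0,0,0,0,0.904,0.4,0,0,0,0,0,0.904,0.4,0,0,0,0,0,0.904,0.4,0,0,0,0,0,0.904,0.4,0,0,0,0,0,0.904,0.4,0,0,0,0,0,0.904,0.4,0,0,0,0,0,0.904,0.4])

```text
t: 22.27
eef_pos: [0.4588, -0.0356, 0.1533]
tool_rot: [0.217, 0.063, 0.974, -0.008]
contact_force: [-0.7, -0.7, 0.4]
gripper_width: 0.402
grasp_force: 0.0
```

Call:
jog_arm(moves=[0,0,0,0,0,0.904,0.4,0,0,0,0,0,0.904,0.4,0,0,0,0,0,0.904,0.4,0,0,0,0,0,0.904,0.4,0,0,0,0,0,0.904,0.4,0,0,0,0,0,0.904,0.4,0,0,0,0,0,0.904,0.4,0,0,0,0,0,0.904,0.4])

```text
t: 22.93
eef_pos: [0.4588, -0.0356, 0.1533]
tool_rot: [0.212, 0.305, 0.927, 0.047]
contact_force: [-0.4, 0.6, -0.5]
gripper_width: 0.4
grasp_force: 0.0
```

```bash
python3 - <<'E'
from station import *
from h import *
o=get_obs(); print(o["q"].round(2),delta(o,tgt("sel",0,.028)))
c=read_camera("wrist"); cv2.imwrite("pics/w4.png",c["color"])
print(proj(c,[tgt(w,0,h)[0] for w,h in(("sel",.025),("sel",.049),("iso",.025))]).round(0).tolist())
E
```

```text
[ 0.31  0.09 -0.44  2.41  0.55  0.26  0.3 ] (array([0.04, 0.01, 3.19]), array([-0.04,  0.05, -0.05]))
[[259.0, 207.0], [259.0, 220.0], [396.0, 130.0]]
```

View pics/w4.png

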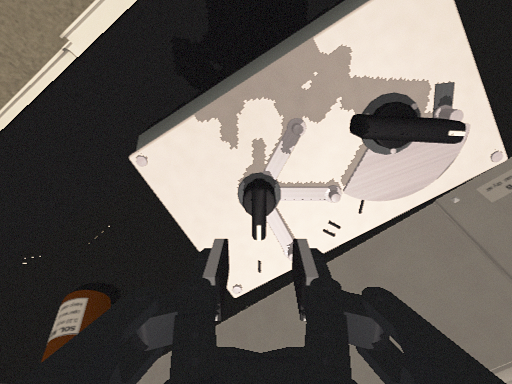

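The wrist view shows the selector bar vertical at column 259 (172-238), the isolator bar horizontal at (410,128) and its plate edge against the post at (450,113).

```bash
python3 - <<'E'
from station import *
from h import *
c=read_camera("wrist"); p,Rp=setp()
a=-.54; u=np.array([np.cos(a),np.sin(a),0])
for s,h in((.02,.049),(-.02,.049),(.02,.025),(-.02,.025)): print(s,h,proj(c,[p+Rp.apply(np.array([0,-.055,h])+s*u)]).round(0).tolist())
im=c["color"].max(2); print(im[160:250,259].tolist()); print(im[120:132,455:475:2].tolist())
a=1.617-.663; u=np.array([np.cos(a),np.sin(a),0])
for s,h in((.033,.051),(-.033,.051)): print(s,h,proj(c,[p+Rp.apply(np.array([0,.055,h])+s*u)]).round(0).tolist())
E
```

```text
0.02 0.049 [[259.0, 246.0]]
-0.02 0.049 [[259.0, 192.0]]
0.02 0.025 [[259.0, 231.0]]
-0.02 0.025 [[259.0, 181.0]]
[169, 168, 166, 169, 168, 166, 167, 171, 163, 167, 168, 168, 125, 53, 58, 61, 63, 63, 36, 22, 25, 20, 30, 15, 23, 25, 15, 28, 31, 33, 38, 40, 45, 48, 47, 47, 49, 54, 47, 51, 48, 48, 54, 52, 47, 55, 54, 53, 58, 50, 55, 55, 46, 55, 53, 56, 49, 54, 55, 55, 50, 49, 54, 49, 70, 215, 255, 255, 255, 255, 255, 255, 255, 255, 255, 255, 255, 255, 255, 255, 255, 249, 249, 249, 250, 249, 250, 249, 249, 249]
[[0, 32, 103, 249, 246, 245, 244, 242, 241, 240], [18, 21, 14, 138, 252, 245, 242, 243, 244, 242], [28, 20, 26, 11, 110, 222, 244, 244, 242, 242], [34, 29, 31, 27, 9, 171, 222, 229, 244, 242], [30, 32, 21, 20, 22, 143, 214, 220, 243, 242], [30, 25, 29, 30, 27, 141, 214, 216, 242, 242], [26, 34, 35, 30, 31, 139, 212, 218, 244, 243], [35, 35, 32, 30, 25, 135, 208, 219, 244, 243], [25, 31, 30, 29, 29, 133, 205, 229, 244, 242], [64, 53, 48, 44, 27, 148, 209, 217, 243, 242], [231, 181, 176, 154, 119, 190, 210, 234, 244, 242], [255, 255, 255, 255, 255, 230, 204, 232, 241, 243]]
0.033 0.051 [[468.0, 138.0]]
-0.033 0.051 [[360.0, 131.0]]
```

```bash
sed -i 's/^p0=.*/p0=np.array([.4993,.0167,.0687]); YAW=-.09/' h.py; python3 - <<'E'
from station import *
from h import *
o=get_obs(); print(delta(o,tgt("sel",0,.028)))
E
```

```text
(array([ 0.17, -0.05,  3.18]), array([-0.04,  0.05, -0.01]))
```

Call:
jog_arm(moves=[0.17,-0.05,0.5,0,0,0,0.4,0,0,0.5,0,0,0,0.4,0,0,0.5,0,0,0,0.4,0,0,0.5,0,0,0,0.4,0,0,0.5,0,0,0,0.4,0,0,0.4,0,0,0,0.4,0,0,0.4,0,0,0,0.4,0,0,0,0,0,0,0.4])

```text
t: 23.7
eef_pos: [0.4837, -0.0368, 0.0909]
tool_rot: [0.211, 0.302, 0.928, 0.046]
contact_force: [-0.3, -0.3, 0.1]
gripper_width: 0.398
grasp_force: 0.0
```

Call:
jog_arm(moves=[0,0,0,0,0,0,0.3,0,0,0,0,0,0,0.2,0,0,0,0,0,0,0.1,0,0,0,0,0,0,0,0,0,0,0,0,0,0,0,0,0,0,0,0,0,0,0,0,0,0,0,0,0,0,0,0,0,0,0])

```text
t: 24.37
eef_pos: [0.4835, -0.0371, 0.0924]
tool_rot: [0.212, 0.303, 0.928, 0.046]
contact_force: [-4.6, -0.7, 7.5]
gripper_width: 0.11
grasp_force: 49.9
```

```bash
python3 st.py sel
```

```text
t 24.37 q [ 0.18  0.26 -0.33  2.42  1.35  0.18 -0.48] ang -0.000 Mn -0.086 Fpanel [-1.  -1.1  8.7] M [-0.18  0.68 -0.09] pos [  0.2 -55.   26.1] tilt [ 0.002 -0.004 -1.   ] w 0.11 49.90714609622955
avg -0.036 [-0.031 -0.032 -0.075 -0.049 -0.067  0.037]
```

Call:
jog_arm(moves=[0,0,0,0,0,-0.5,0,0,0,0,0,0,-0.5,0,0,0,0,0,0,-0.5,0,0,0,0,0,0,-0.5,0,0,0,0,0,0,-0.5,0,0,0,0,0,0,-0.5,0,0,0,0,0,0,-0.5,0,0,0,0,0,0,-0.5,0])

```text
t: 25.33
eef_pos: [0.4835, -0.0371, 0.0924]
tool_rot: [0.217, 0.17, 0.961, 0.016]
contact_force: [-4.2, -1.5, 6.8]
gripper_width: 0.107
grasp_force: 50.0
```

```bash
python3 st.py sel|head -1
```

```text
t 25.33 q [ 0.19  0.26 -0.34  2.42  1.35  0.18 -0.2 ] ang 0.281 Mn -0.086 Fpanel [-0.8 -1.8  7.9] M [-0.14  0.71 -0.09] pos [  0.2 -55.   26.1] tilt [ 0.002 -0.004 -1.   ] w 0.107 49.974496364593506
```

Turning freely. Going on: 0.8 rad more, i.e. about 11.4 units.

Call:
jog_arm(moves=[0,0,0,0,0,-0.7,0,0,0,0,0,0,-0.7,0,0,0,0,0,0,-0.7,0,0,0,0,0,0,-0.7,0,0,0,0,0,0,-0.7,0,0,0,0,0,0,-0.7,0,0,0,0,0,0,-0.7,0,0,0,0,0,0,-0.7,0])

```text
t: 26.3
eef_pos: [0.4835, -0.0371, 0.0924]
tool_rot: [0.216, -0.02, 0.976, -0.026]
contact_force: [-4.1, -0.7, 7.7]
gripper_width: 0.106
grasp_force: 50.0
```

```bash
python3 st.py sel|head -1
```

```text
t 26.3 q [ 0.2   0.26 -0.35  2.42  1.35  0.18  0.19] ang 0.672 Mn -0.159 Fpanel [-0.4 -1.1  8.6] M [-0.13  0.67 -0.16] pos [  0.2 -55.   26.1] tilt [ 0.002 -0.004 -1.   ] w 0.106 49.990636110305786
```

Call:
jog_arm(moves=[0,0,0,0,0,-0.7,0,0,0,0,0,0,-0.7,0,0,0,0,0,0,-0.7,0,0,0,0,0,0,-0.7,0,0,0,0,0,0,-0.7,0,0,0,0,0,0,-0.7,0,0,0,0,0,0,-0.7,0,0,0,0,0,0,-0.4,0])

```text
t: 27.27
eef_pos: [0.4835, -0.0371, 0.0924]
tool_rot: [0.207, -0.199, 0.956, -0.065]
contact_force: [-5.0, -0.7, 7.7]
gripper_width: 0.108
grasp_force: 50.0
```

```bash
python3 st.py sel
```

```text
t 27.27 q [ 0.21  0.27 -0.36  2.42  1.35  0.19  0.56] ang 1.042 Mn -0.093 Fpanel [-1.2 -1.2  9.1] M [-0.06  0.63 -0.09] pos [  0.2 -55.   26.1] tilt [ 0.002 -0.004 -1.   ] w 0.108 50.01278042793274
avg 0.045 [0.082 0.023 0.051 0.055 0.011 0.049]
```

Call:
jog_arm(moves=[0,0,0,0,0,-0.12,0,0,0,0,0,0,-0.12,0,0,0,0,0,0,-0.12,0,0,0,0,0,0,-0.12,0,0,0,0,0,0,-0.12,0,0,0,0,0,0,-0.12,0,0,0,0,0,0,0,0,0,0,0,0,0,0,0])

```text
t: 28.23
eef_pos: [0.4835, -0.0371, 0.0924]
tool_rot: [0.206, -0.222, 0.951, -0.07]
contact_force: [-4.8, 0.1, 7.8]
gripper_width: 0.105
grasp_force: 50.4
```

```bash
python3 st.py sel
```

```text
t 28.23 q [ 0.22  0.27 -0.36  2.42  1.35  0.19  0.6 ] ang 1.089 Mn -0.443 Fpanel [-1.  -0.3  9.1] M [-0.08  0.68 -0.44] pos [  0.2 -55.   26.1] tilt [ 0.002 -0.004 -1.   ] w 0.105 50.35335659980774
avg -0.459 [-0.452 -0.478 -0.495 -0.445 -0.459 -0.422]
```

The end stop is felt at about 1.08 rad. Releasing and returning to the isolator.

Call:
jog_arm(moves=[0,0,0,0,0,0.1,0,0,0,0,0,0,0,0.4,0,0,0,0,0,0,0.4,0,0,0,0,0,0,0.4,0,0,-0.8,0,0,0,0.4,0,0,-0.8,0,0,0,0.4,0,0,-0.8,0,0,0,0.4,0,0,-0.9,0,0,0,0.4])

```text
t: 29.2
eef_pos: [0.4562, -0.0337, 0.15]
tool_rot: [0.205, -0.22, 0.951, -0.069]
contact_force: [0.6, -0.2, 0.2]
gripper_width: 0.401
grasp_force: 0.0
```

```bash
python3 - <<'E'
from station import *
from h import *
o=get_obs(); print(o["q"].round(2),delta(o,tgt("iso",1.62,.092)))
E
```

```text
[ 0.46  0.1  -0.61  2.41  0.64  0.26  1.3 ] (array([-2.84,  4.65, -0.12]), array([-0.03, -0.03, -5.91]))
```

Call:
jog_arm(moves=[-0.355,0.58,0,0,0,0,0.4,-0.355,0.58,0,0,0,0,0.4,-0.355,0.58,0,0,0,0,0.4,-0.355,0.58,0,0,0,0,0.4,-0.355,0.58,0,0,0,0,0.4,-0.355,0.58,0,0,0,0,0.4,-0.355,0.58,0,0,0,0,0.4,-0.355,0.58,0,0,0,0,0.4])

```text
t: 29.87
eef_pos: [0.4673, 0.0748, 0.1498]
tool_rot: [0.206, -0.219, 0.951, -0.07]
contact_force: [0.3, 0.3, -0.2]
gripper_width: 0.399
grasp_force: 0.0
```

Call:
jog_arm(moves=[0,0,0,0,0,-0.74,0.4,0,0,0,0,0,-0.74,0.4,0,0,0,0,0,-0.74,0.4,0,0,0,0,0,-0.74,0.4,0,0,0,0,0,-0.74,0.4,0,0,0,0,0,-0.74,0.4,0,0,0,0,0,-0.74,0.4,0,0,0,0,0,-0.74,0.4])

```text
t: 30.53
eef_pos: [0.4673, 0.0741, 0.1498]
tool_rot: [0.187, -0.411, 0.886, -0.11]
contact_force: [0.1, 0.3, 0.3]
gripper_width: 0.403
grasp_force: 0.0
```

```bash
python3 - <<'E'
from station import *
from h import *
o=get_obs(); print(o["q"].round(2),delta(o,tgt("iso",1.62,.028)))
c=read_camera("wrist"); cv2.imwrite("pics/w5.png",c["color"])
E
```

```text
[ 0.21  0.16 -0.69  2.37  0.9   0.42  1.19] (array([-0.02,  0.06,  3.06]), array([-0.05, -0.04,  0.04]))
```

View pics/w5.png

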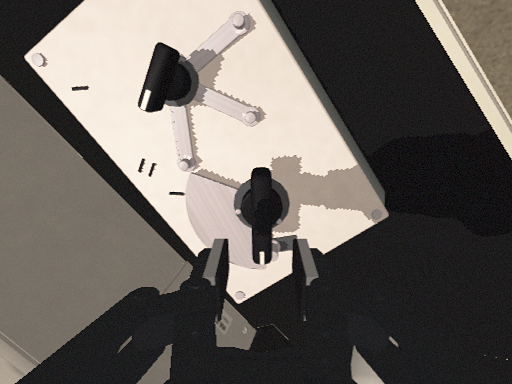

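The wrist view shows the selector turned over (bar pointing towards its double-bar mark, (160,78)) and the isolator bar upright at column 261 between the fingers (215/305).

Call:
jog_arm(moves=[0,0.06,0.5,0,0,0,0.4,0,0,0.5,0,0,0,0.4,0,0,0.5,0,0,0,0.4,0,0,0.5,0,0,0,0.4,0,0,0.5,0,0,0,0.4,0,0,0.3,0,0,0,0.4,0,0,0.3,0,0,0,0.4,0,0,0,0,0,0,0.4])

```text
t: 31.25
eef_pos: [0.4925, 0.0722, 0.0922]
tool_rot: [0.186, -0.409, 0.886, -0.11]
contact_force: [0.6, 0.1, 0.7]
gripper_width: 0.399
grasp_force: 0.0
```

Call:
jog_arm(moves=[0,0,0,0,0,0,0.3,0,0,0,0,0,0,0.2,0,0,0,0,0,0,0.1,0,0,0,0,0,0,0,0,0,0,0,0,0,0,0,0,0,0,0,0,0,0,0,0,0,0,0,0,0,0,0,0,0,0,0])

```text
t: 31.92
eef_pos: [0.4929, 0.0721, 0.0937]
tool_rot: [0.187, -0.409, 0.886, -0.111]
contact_force: [-2.5, -0.7, 6.2]
gripper_width: 0.152
grasp_force: 49.5
```

Call:
jog_arm(moves=[0,0,0,0,0,0.5,0,0,0,0,0,0,0.5,0,0,0,0,0,0,0.5,0,0,0,0,0,0,0.5,0,0,0,0,0,0,0.5,0,0,0,0,0,0,0.5,0,0,0,0,0,0,0.5,0,0,0,0,0,0,0.5,0])

```text
t: 32.58
eef_pos: [0.4927, 0.0722, 0.0937]
tool_rot: [0.201, -0.282, 0.935, -0.083]
contact_force: [-3.6, -1.0, 6.5]
gripper_width: 0.158
grasp_force: 49.8
```

```bash
python3 st.py iso|head -1
```

```text
t 32.58 q [ 0.09  0.31 -0.56  2.37  1.31  0.39  0.53] ang 1.339 Mn 0.201 Fpanel [-0.4 -1.4  7.4] M [-0.21  0.51  0.2 ] pos [ 0.1 54.7 27.5] tilt [ 0.002 -0.004 -1.   ] w 0.158 49.75533485412598
```

Call:
jog_arm(moves=[0,0,0,0,0,0.8,0,0,0,0,0,0,0.8,0,0,0,0,0,0,0.8,0,0,0,0,0,0,0.8,0,0,0,0,0,0,0.8,0,0,0,0,0,0,0.8,0,0,0,0,0,0,0.8,0,0,0,0,0,0,0.8,0])

```text
t: 33.55
eef_pos: [0.4927, 0.0724, 0.0936]
tool_rot: [0.214, -0.067, 0.974, -0.036]
contact_force: [-2.9, -0.4, 5.8]
gripper_width: 0.151
grasp_force: 49.7
```

Call:
jog_arm(moves=[0,0,0,0,0,0.8,0,0,0,0,0,0,0.8,0,0,0,0,0,0,0.8,0,0,0,0,0,0,0.8,0,0,0,0,0,0,0.8,0,0,0,0,0,0,0.8,0,0,0,0,0,0,0.8,0,0,0,0,0,0,0.8,0])

```text
t: 34.22
eef_pos: [0.4927, 0.0726, 0.0937]
tool_rot: [0.217, 0.15, 0.964, 0.012]
contact_force: [-2.5, -0.3, 6.0]
gripper_width: 0.151
grasp_force: 49.6
```

Call:
jog_arm(moves=[0,0,0,0,0,0.7,0,0,0,0,0,0,0.7,0,0,0,0,0,0,0.7,0,0,0,0,0,0,0.7,0,0,0,0,0,0,0.7,0,0,0,0,0,0,0.7,0,0,0,0,0,0,0.5,0,0,0,0,0,0,0.3,0])

```text
t: 34.88
eef_pos: [0.4928, 0.0727, 0.0937]
tool_rot: [0.212, 0.315, 0.924, 0.05]
contact_force: [-2.2, 0.8, 5.7]
gripper_width: 0.151
grasp_force: 49.5
```

```bash
python3 st.py iso
```

```text
t 34.88 q [ 0.04  0.3  -0.5   2.37  1.3   0.37 -0.71] ang 0.097 Mn 0.175 Fpanel [0.4 0.6 6.1] M [0.12 0.58 0.17] pos [ 0.1 55.2 27.5] tilt [ 0.002 -0.003 -1.   ] w 0.151 49.53919172286987
avg -0.051 [ 0.033 -0.041 -0.071 -0.079 -0.065 -0.087]
```

Now the last 0.1 rad, slightly into the stop (1.5 units), in gentle rows.

Call:
jog_arm(moves=[0,0,0,0,0,0.2,0,0,0,0,0,0,0.2,0,0,0,0,0,0,0.2,0,0,0,0,0,0,0.2,0,0,0,0,0,0,0.2,0,0,0,0,0,0,0.2,0,0,0,0,0,0,0.2,0,0,0,0,0,0,0,0])

```text
t: 35.85
eef_pos: [0.4928, 0.0727, 0.0937]
tool_rot: [0.209, 0.359, 0.908, 0.06]
contact_force: [-2.4, 1.2, 6.4]
gripper_width: 0.152
grasp_force: 49.4
```

```bash
python3 st.py iso
```

```text
t 35.85 q [ 0.03  0.3  -0.5   2.37  1.3   0.37 -0.8 ] ang -0.000 Mn 0.049 Fpanel [0.4 0.9 6.9] M [0.08 0.6  0.05] pos [ 0.1 55.2 27.5] tilt [ 0.002 -0.003 -1.   ] w 0.152 49.42459523677826
avg 0.011 [ 0.026  0.016 -0.031  0.023  0.008  0.023]
```

Call:
jog_arm(moves=[0,0,0,0,0,0.1,0,0,0,0,0,0,0.1,0,0,0,0,0,0,0.1,0,0,0,0,0,0,0.1,0,0,0,0,0,0,0,0,0,0,0,0,0,0,0,0,0,0,0,0,0,0,0,0,0,0,0,0,0])

```text
t: 36.82
eef_pos: [0.4928, 0.0727, 0.0937]
tool_rot: [0.208, 0.371, 0.903, 0.063]
contact_force: [-2.6, -0.5, 5.6]
gripper_width: 0.152
grasp_force: 51.6
```

```bash
python3 st.py iso
```

```text
t 36.82 q [ 0.03  0.3  -0.49  2.37  1.3   0.37 -0.83] ang -0.025 Mn 0.627 Fpanel [ 0.1 -0.7  6.2] M [-0.02  0.45  0.63] pos [ 0.1 55.2 27.5] tilt [ 0.002 -0.003 -1.   ] w 0.152 51.64406418800354
avg 0.682 [0.642 0.67  0.654 0.715 0.665 0.748]
```

Call:
jog_arm(moves=[0,0,0,0,0,0,0.4,0,0,0,0,0,0,0.4,0,0,0,0,0,0,0.4,0,0,0,0,0,0,0.4,0,0,-0.8,0,0,0,0.4,0,0,-0.8,0,0,0,0.4,0,0,-0.9,0,0,0,0.4,0,0,-0.9,0,0,0,0.4])

```text
t: 37.78
eef_pos: [0.4633, 0.0752, 0.155]
tool_rot: [0.207, 0.372, 0.903, 0.062]
contact_force: [0.2, -0.0, 0.7]
gripper_width: 0.398
grasp_force: 0.0
```

Call:
jog_arm(moves=[0,0,-0.5,0,0,0,0.4,0,0,-0.3,0,0,0,0.4,0,0,0,0,0,0,0.4,0,0,0,0,0,0,0.4,0,0,0,0,0,0,0.4,0,0,0,0,0,0,0.4,0,0,0,0,0,0,0.4,0,0,0,0,0,0,0.4])

```text
t: 38.45
eef_pos: [0.4571, 0.0758, 0.1688]
tool_rot: [0.207, 0.372, 0.903, 0.062]
contact_force: [0.9, 1.0, -0.3]
gripper_width: 0.398
grasp_force: 0.0
```

```bash
python3 - <<'E'
from station import *
import cv2
cv2.imwrite("pics/w6.png",read_camera("wrist")["color"])
E
```

```text
(no output)
```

View pics/w6.png

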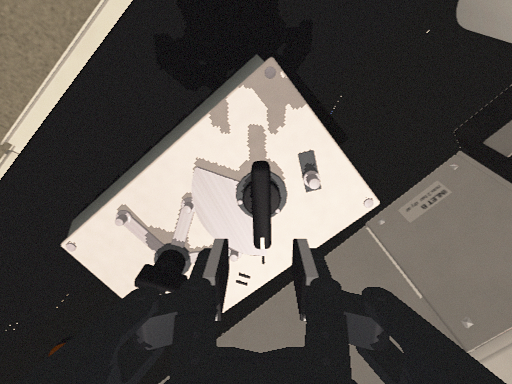

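The isolator bar at (261,205) is back in its on position, the selector at (165,270) is turned across, and the gripper is clear.

```bash
python3 -c "
from station import *
print(hand_in())"
```

```text
the job is handed in; nothing more can be done
None
```

The changeover is done and handed in: the selector is at its double-bar end stop, the isolator was felt onto the post and turned back to its on stop, and the gripper is clear of both handles; `hand_in()` returned no verdict.

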